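# Fold up the locking square and put it away

### The arm

A 6-joint arm with a two-finger parallel gripper is mounted at the origin on a cart in front of the work surface, level with it; the furniture and walls round the work are solid. World frame = base frame: x ahead of the robot, y to its left, z up, the work surface at z = 0. Lengths are in mm, angles in rad, forces in N, time in s.
With the tool pointing down it reaches from about 375 to 900 mm from the base axis. Payload 3.1 kg.
Tool frame: the origin (TCP) lies at the very end of the fingers, on their centre line; the grasp point (between the pads) lies 19 mm behind it; z points along the fingers, y is the line along which they close (so a half turn about z gives the same grasp; the last joint's range is limited). The gripper opens to 85 mm and grips with 20 to 120 N. Pads are 22 mm wide; open, the fingers measure 114 mm over their backs; the gripper's body (76 mm by 85 mm) begins 54 mm behind the grasp point. The pads swing forward as they close: fully open they stand 13 mm farther back than shut.
Start: joints at [-1.504, 0.527, 1.433, -0, 1.181, -0.178], TCP at [151.501, -606.337, 231.31] pointing down, gripper open.
Joint ranges: [-3.08, 3.08], [-0.75, 2.2], [0.22, 2.44], [-1.43, 4.57], [0, 2.65], [-2.85, 2.85]. Speed limits (rad/s): [2.79, 2.79, 3.14, 3.14, 3.14, 3.14].

### API

Orientations are given as [roll, pitch, yaw] about the fixed x, y, z axes, in that order (R = Rz(yaw) Ry(pitch) Rx(roll)).
In Python, from rig import env, eoat, kinematics, capture, calibration gives the robot as it stands. The module is installed in compiled form; this text tells all that it offers. Calls block until the motion is done:
- env.reach(position, orientation): joint-space move of the TCP to a pose.
- env.move_l(position, ori=None, feed=150, stop_force=None): straight line of the TCP; ori=None keeps the orientation; feed is the mean speed in mm/s. With stop_force (N) it stops when the force on the tool has changed by that much, and returns True; else False.
- env.move_joints(angles): joint-space move.
- eoat.command_gripper(opening, f_grip=None): opening from 0.0 (shut) to 1.0 (fully open); f_grip is the grip in N (None keeps the last); returns when the fingers have stopped.
- env.wait(seconds).
- kinematics.solve_ik(position, orientation): joint angles nearest the present ones, or None.
- env.get_state(): the state.
- capture(name): name is "scene" or "top" or "wrist"; returns the picture (400x640x3 uint8, red, green, blue); there is no depth.
- calibration(name): a dict with "fx", "fy", "cx", "cy" (pixels), "dist_coeffs" ([k1, k2, p1, p2, k3] as OpenCV has them; the pictures are not rectified), "position" and "attitude" of the camera in the world. Camera axes: x right, y down, z forward; pixel columns grow to the right and rows downward; lengths in mm; the calibration is good to about 2 mm. A picture is of the moment at which its call begins: read the wrist's pose just before it. calibration takes no time and is no camera call; for the wrist camera it gives the pose at the moment of the call.
A pose or a line that the arm cannot do raises env.MotionError and nothing moves.
- env.close_job(): hands the job in; it is judged then, once.
The state is a dict: "time": time; "qpos": joint angles; "dq": joint speeds; "effort": joint torques, N m; "tcp_pos": TCP position; "orientation": TCP orientation; "contact_force": force on the tool from outside, world axes, zero at the start; "torque": the same for the moment, N m; "grip_width": opening from 0.0 (shut) to 1.0 (fully open); "grasp_force": force on a finger pad.
Only numpy, scipy, OpenCV 4.12 (cv2) and the standard library are available. Lean on these libraries where they do the work, as an engineer would, in place of code of your own. Each camera call takes 0.05 s, during which the arm holds its last target. There are 200 camera calls.

### The job

The folding square has just checked the rip fence and still lies open beside it: put it down about a hand's width clear of the fence with the brace still hooked, and let go. Then unhook the blue brace and fold it all the way back onto the graduated base leg, and only then close the other leg fully against the base leg. Finally lay the folded square, without dropping it, flat in the wide bay of the wooden tool tray on the other side of the fence, and leave everything else where it is.

Things in the scene. Friction and masses are not known exactly. Their poses are not given: they have to be found in the camera images.
- corner_pin (a point): brass hinge pin at the inner corner of the folding square, 6 mm above its underside. Two aluminium bars with black graduations, 24 mm wide, 12 mm thick, meet here. Axes are those of the base leg, which runs along x from -24 to +215 mm and covers y = 0 to 24 mm; the open folding leg covers x = -24 to 0 and runs along -y to -215 mm. About 0.5 kg; it slides if pushed
- base_end (a point): centre of the free end of the base leg, 6 mm above its underside (x = 215, y = 12 mm from the corner pin). The brace pivots on the base leg at x = 76, y = 12 mm from the corner pin
- folded_middle (a point): on the base leg's inner edge, 95 mm along x from the corner pin, 6 mm above the underside: once folded, the centre of the closed bundle, 239 mm long (its x), 48 mm wide over both bars, 12 mm thick with the brace on top (19 mm, knob to 35 mm). Axes as the base leg
- leg_end (a point): centre of the free end of the folding leg, 6 mm above its underside, 215 mm from the corner pin; x points from the pin to this end. On its upper face, 76 mm from the pin, stands the 7 mm steel stud that the brace hooks on (top at 21 mm)
- leg (a joint): angle of the folding leg, rad: 0 open at a right angle (its stop), growing counter-clockwise from above, 1.571 fully closed, side by side with the base leg. Light friction (0.03 N m), stays where left. With the brace hooked it cannot turn; with the brace part-way home the stud can run against it
- brace_grip (a point): a point on the blue brace 62 mm from its pivot, half-way up the bar; the square balances about here and can be lifted by the brace like a handle. Bar 16 mm wide, 6 mm thick, lying 13 to 19 mm above the table, nothing below it here while hooked. x points from the brace's pivot to its hook
- brace_knob (a point): centre of the black round thumb knob on the brace, 13 mm in diameter, 16 mm high (19 to 35 mm above the table), 98 mm from the brace's pivot. The hook, slotted from the side, lies 124 mm from the pivot; swinging the knob away from the folding leg, out of the corner, unhooks it
- brace (a joint): angle of the brace, rad: 0 hooked on the stud (45 degrees across the corner), growing counter-clockwise from above; off the stud after about 0.12; 2.356 home, lying on top of the base leg, hook at the leg's free end. Light friction (0.03 N m), stays where left
- fence_face (a point): point on the left face of the white rip fence, an upright wall along x, 75 mm high and 75 mm thick, that stands on the table between the square (left, +y) and the tray (right, -y); the face is at this y
- bay (a point): centre of the floor of the tray's wide bay, lined with grey felt: 272 mm long in this point's x, 114 mm wide in y, floor 6 mm above the table. The tray is fixed; its walls reach 20 mm above the table and are 7 mm thick. The narrow bay on its -y side holds a pencil
- pencil: red pencil in the tray's narrow bay, origin under its middle; leave it
- tape_measure: yellow tape measure on the left, 89 mm long, 71 mm high, origin under its middle; leave it
- sanding_block: cork-brown sanding block on the left, 105 mm long, 31 mm high, origin under its middle; leave it
- collet_wrench: flat collet wrench on the right, 178 mm long, 5 mm thick, origin under its middle; leave it
- marker: black marker pen with a white band lying on the left towards the back, 146 mm long, 18 mm thick, origin under its middle; leave it

How it is judged (in metres and radians):
On the way, in this order (a step that is already met when the one before it is completed fails the run):
1. the square lies flat on the table clear of the fence (corner pin at least 95 mm, leg end and base end 83 mm from its face), still hooked at a right angle, released (y of corner_pin in the frame of fence_face above 0.095 m and y of each of leg_end, base_end in the frame of fence_face above 0.083 m and height (world z) of each of folded_middle, leg_end below 0.01 m and value of joint brace below 0.1 rad and value of joint leg below 0.08 rad and contact force between the fingers and square below 0.1 N), for 0.1 s.
2. the brace is folded home on the base leg while the other leg is still open (value of joint brace above 2.27 rad and value of joint leg below 0.5 rad), for 0.1 s.
3. the folding leg is closed against the base leg, the brace still home (value of joint leg above 1.5 rad and value of joint brace above 2.265 rad), for 0.1 s.
At the end, for the whole second after the job is handed in: the square rests folded and flat on the floor of the tray's wide bay (its middle within 30 mm along and 40 mm across of the bay's centre, no more than 4 mm above the floor, tilt under 3 degrees), right way up, leg closed and brace home within 5 degrees, at rest and released (value of joint leg above 1.49 rad and value of joint brace above 2.265 rad and x of folded_middle in the frame of bay between -0.03 and 0.03 m and y of folded_middle in the frame of bay between -0.04 and 0.04 m and z of folded_middle in the frame of bay between 0 and 0.01 m and angle between folded_middle's own z axis and vertical below 0.05 rad and linear speed of square below 0.02 m/s); the robot touches nothing.
It fails at once if the square is dropped or thrown (faster than 0.6 m/s while not held) (linear speed of square above 0.6 m/s and contact force between the fingers and square below 0.01 N).
It fails at once if another thing is shifted by more than 30 mm (distance of any of pencil, marker, tape_measure, sanding_block, collet_wrench from where it was at the start of the episode above 0.03 m).
It also fails if it takes over 70 s, if anything falls off the work surface, if the arm or the gripper's body presses on something with over 40 N, if the wrist force passes 120 N, or if a joint passes its speed limit or range.

## Working session

There is one attempt and no reset: what is moved stays moved. The work goes in short steps, each a Python script; the robot and the scene stay as the last script left them, time stands still between calls to the robot, and variables do not carry over. Pictures are saved under pics/ and viewed, at most 10 in all, crops included, and the job is handed in when it is done.

```bash
mkdir -p pics
cat > h.py <<'E'
import numpy as np, cv2
from rig import env, eoat, kinematics, capture, calibration
def cam(name):
    c=calibration(name); K=np.array([[c['fx'],0,c['cx']],[0,c['fy'],c['cy']],[0,0,1]])
    return c,K,np.array(c['dist_coeffs'],float)
E
python3 - <<'E'
from h import *
for n in("top","scene"):
    im=capture(n); cv2.imwrite(f"pics/{n}0.png",cv2.cvtColor(cv2.resize(im,(800,500),interpolation=cv2.INTER_CUBIC),cv2.COLOR_RGB2BGR)); np.save(n+"0.npy",im)
    print(calibration(n))
print(calibration("wrist")); print(env.get_state())
E
```

```text
{'fx': 427.8178454461914, 'fy': 427.8178454461914, 'cx': 318.25046574649775, 'cy': 193.0873003191751, 'dist_coeffs': array([-0.05363154,  0.        ,  0.        ,  0.        ,  0.        ]), 'position': array([3.40943975e+02, 7.02595805e-01, 1.92154281e+03]), 'attitude': array([-3.02951266e+00, -1.76852396e-03, -1.57432841e+00])}
{'fx': 361.42124551092724, 'fy': 361.42124551092724, 'cx': 318.443592697768, 'cy': 197.7725235227028, 'dist_coeffs': array([-0.03111089,  0.        ,  0.        ,  0.        ,  0.        ]), 'position': array([-415.91469789, -482.74168086,  864.06471952]), 'attitude': array([-2.22207817,  0.02250919, -1.13397654])}
{'fx': 345.63450418386924, 'fy': 345.63450418386924, 'cx': 316.41031710059167, 'cy': 201.66796402699723, 'dist_coeffs': array([-0.00588407,  0.        ,  0.        ,  0.        ,  0.        ]), 'position': array([ 217.82113708, -588.17187854,  373.28899087]), 'attitude': array([ 2.86667724e+00,  1.87370177e-03, -1.32515251e+00])}
{'time': 0.1, 'qpos': array([-1.50450923e+00,  5.28334032e-01,  1.43375018e+00, -1.94061232e-05,
        1.18142842e+00, -1.78490904e-01]), 'dq': array([ 0.00013367, -0.00266494, -0.00140588,  0.00068017, -0.00064775,
       -0.00097704]), 'effort': array([ 8.63061678e-05, -4.43304598e+01, -1.78586107e+01, -1.94241397e-04,
        3.86319822e-03, -8.14304229e-06]), 'tcp_pos': array([ 151.44905708, -605.71624584,  230.46318396]), 'orientation': array([-3.13969999e+00, -3.23227938e-04,  2.44785078e-01]), 'contact_force': array([-0.30367143,  0.19809874,  0.01311046]), 'torque': array([ 0.00902112, -0.01405512,  0.05341559]), 'grasp_force': 0.0, 'grip_width': 0.9987058710591806}
```

View pics/top0.png

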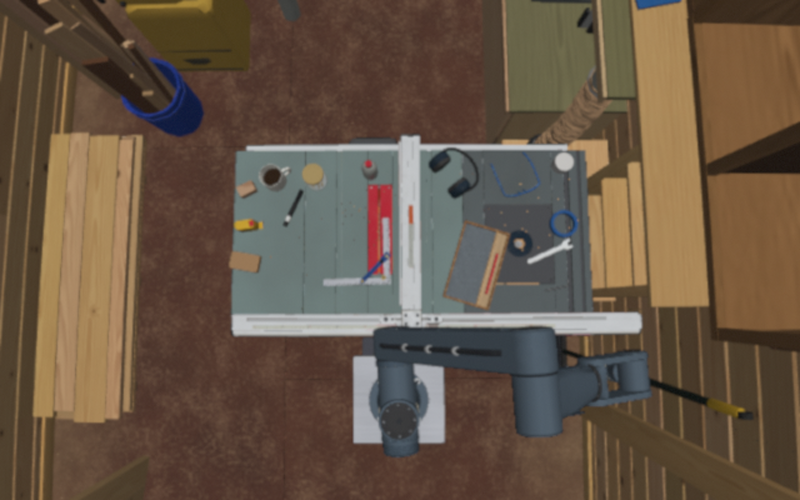

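View pics/scene0.png

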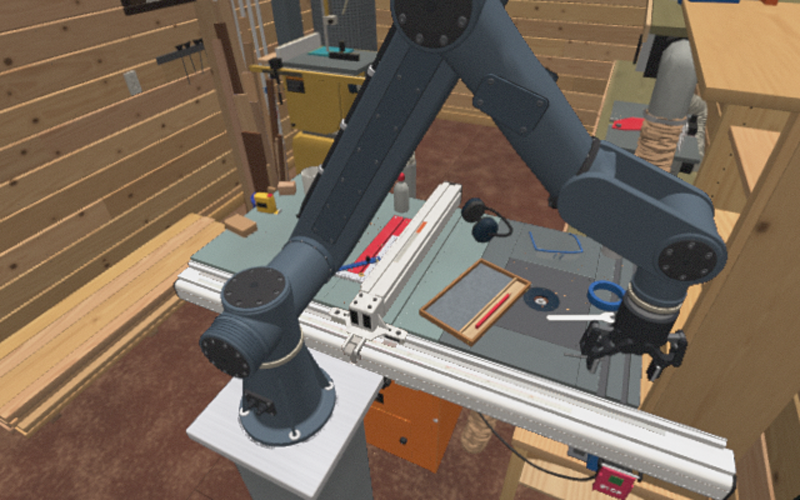

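The top view shows one leg running +y from (392,280) to (325,283) and the other running +x along the fence from (392,280) to (388,218). By handedness, the base leg is the +y one. The tray is at about (475,265). I'll take a closer look with the wrist camera.

```bash
cat >> h.py <<'E'
from scipy.spatial.transform import Rotation as R
def ray(cal,uv,z):
    c,K,d=cal; p=cv2.undistortPoints(np.array([[uv]],float),K,d)[0,0]
    Rm=R.from_euler('xyz',c['attitude']).as_matrix(); v=Rm@np.array([p[0],p[1],1]); o=np.array(c['position'])
    return o+v*(z-o[2])/v[2]
def proj(cal,P):
    c,K,d=cal; Rm=R.from_euler('xyz',c['attitude']).as_matrix(); 
    q=(np.atleast_2d(P)-c['position'])@Rm; return cv2.projectPoints(q,np.zeros(3),np.zeros(3),K,d)[0][:,0]
def save(im,n): cv2.imwrite(f"pics/{n}.png",cv2.cvtColor(im,cv2.COLOR_RGB2BGR))
E
python3 - <<'E'
from h import *
t=cam("top")
for uv,z in [((392,280),12),((325,283),12),((388,218),12),((399,230),75),((475,265),6),((463,223),20),((508,232),20),((446,297),20),((488,306),20),((232,320),0),((250,150),0)]: print(uv,ray(t,np.array(uv)*.8,z).round())
for p in [(560,40,400),(540,60,380),(520,80,400)]:
  for yaw in (0,1.57,-1.57,3.14):
    print(p,yaw,kinematics.solve_ik(list(p),[3.1416,0,yaw]))
E
```

```text
(392, 280) [417.  18.  12.]
(325, 283) [407. 257.  12.]
(388, 218) [641.  32.  12.]
(399, 230) [589.  -8.  75.]
(475, 265) [ 470. -280.    6.]
(463, 223) [ 621. -238.   20.]
(508, 232) [ 587. -400.   20.]
(446, 297) [ 356. -173.   20.]
(488, 306) [ 324. -322.   20.]
(232, 320) [276. 591.   0.]
(250, 150) [900. 543.   0.]
(560, 40, 400) 0 [-1.27718293e-01  2.88952134e-01  1.35159887e+00  7.30433716e-06
  1.50104259e+00  1.44307752e+00]
(560, 40, 400) 1.57 [-1.27713863e-01  2.88955933e-01  1.35159341e+00 -9.32153436e-07
  1.50105060e+00 -1.26917472e-01]
(560, 40, 400) -1.57 None
(560, 40, 400) 3.14 [-1.27710436e-01  2.88952646e-01  1.35159813e+00 -7.30582992e-06
  1.50104095e+00 -1.69691360e+00]
(540, 60, 380) 0 [-9.50937172e-02  2.72431870e-01  1.42809493e+00  7.37519369e-06
  1.44106656e+00  1.47570166e+00]
(540, 60, 380) 1.57 [-9.50892516e-02  2.72435738e-01  1.42808942e+00 -6.97549296e-07
  1.44107481e+00 -9.42928346e-02]
(540, 60, 380) -1.57 None
(540, 60, 380) 3.14 [-9.50855572e-02  2.72432649e-01  1.42809382e+00 -7.37631136e-06
  1.44106550e+00 -1.66428828e+00]
(520, 80, 400) 0 [-5.99316493e-02  2.31320380e-01  1.43209592e+00  7.36478711e-06
  1.47817680e+00  1.51086400e+00]
(520, 80, 400) 1.57 [-5.99271680e-02  2.31324445e-01  1.43209041e+00 -4.36014794e-07
  1.47818513e+00 -5.91308009e-02]
(520, 80, 400) -1.57 None
(520, 80, 400) 3.14 [-5.99231874e-02  2.31321470e-01  1.43209444e+00 -7.36548556e-06
  1.47817632e+00 -1.62912618e+00]
```

Run:
```python
from h import *
import pickle
env.reach([470,-290,300],[3.1416,0,0.25])
c=cam("wrist"); im=capture("wrist"); pickle.dump((c,im),open("w_tray.pkl","wb")); 
save(cv2.resize(im,(800,500),interpolation=cv2.INTER_CUBIC),"w_tray")
env.reach([480,50,330],[3.1416,0,1.5708])
c=cam("wrist"); im=capture("wrist"); pickle.dump((c,im),open("w_sq.pkl","wb")); 
save(cv2.resize(im,(800,500),interpolation=cv2.INTER_CUBIC),"w_sq")
print(env.get_state()['time'])
```

```text
3.1583
```

View pics/w_tray.png

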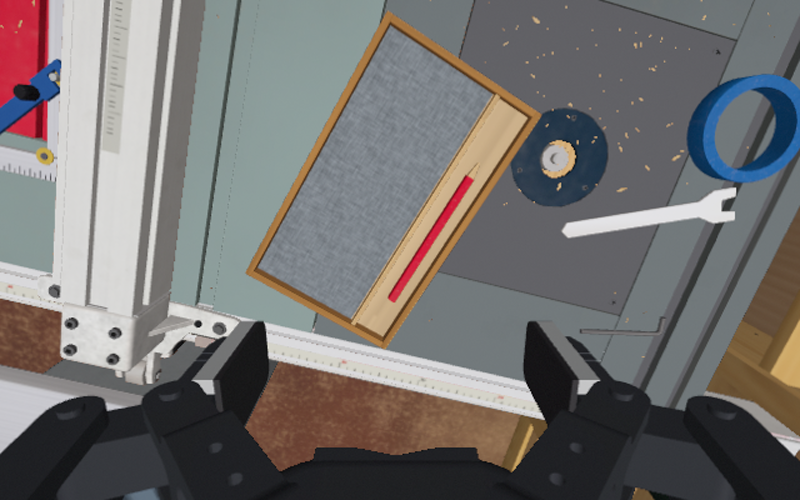

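View pics/w_sq.png

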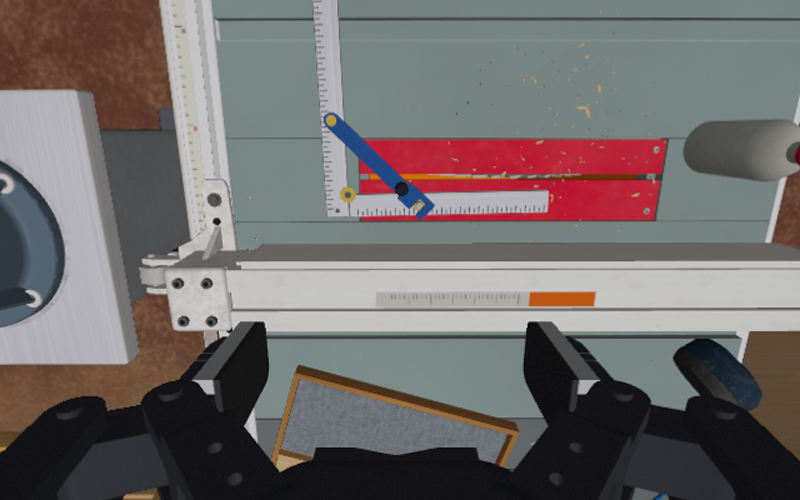

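Square: pin at (348,195), brace pivot (331,120), knob top (402,188), leg end (548,203), fence top edge about row 247. Tray: outer rim corners (390,13), (541,115), (387,346), (248,272).

Run:
```python
from h import *
import pickle
c,im=pickle.load(open("w_sq.pkl","rb"))
f=lambda c,u,z: ray(c,np.array(u)*.8,z).round(1)
for n,u,z in [("pin",(348,195),13),("pivot",(331,120),19),("knob",(402,188),35),("legend",(548,203),12),("legout",(548,213),12),("legin",(548,192),12),("corner out",(328,216),12),("fence foot",(500,244),0),("fencetop",(500,265),75),("fencetop_alt",(500,247),75),("fence R top",(500,330),75)]: print(n,f(c,u,z))
c2,im2=pickle.load(open("w_tray.pkl","rb"))
P=[f(c2,u,20) for u in [(390,13),(541,115),(387,346),(248,272)]]
print(P,[np.linalg.norm(P[i]-P[(i+1)%4]) for i in range(4)])
for u in [(497,97),(352,325)]: print(f(c2,u,20))
print("fence",f(c2,(206,100),0),f(c2,(190,100),75),f(c2,(66,200),75),f(c2,(77,100),75))
def crop(im,x0,y0,w,h,s): return cv2.resize(im[y0:y0+h,x0:x0+w],None,fx=s,fy=s,interpolation=cv2.INTER_CUBIC)
a=crop(im,240,0,220,230,2.5); save(a,"cr_sq")
```

```text
pin [429.5  52.3  13. ]
pivot [415.3 128.7  19. ]
knob [486.7  62.5  35. ]
legend [644.   43.4  12. ]
legout [645.   32.5  12. ]
legin [642.9  55.2  12. ]
corner out [407.   29.4  12. ]
fence foot [598.3  -5.3   0. ]
fencetop [580.9  -6.5  75. ]
fencetop_alt [579.7  11.5  75. ]
fence R top [585.4 -75.3  75. ]
[array([ 630.9, -243.7,   20. ]), array([ 582.6, -401.3,   20. ]), array([ 315.4, -319.7,   20. ]), array([ 361.9, -160.4,   20. ])] [np.float64(164.83522075090627), np.float64(279.3821755230638), np.float64(165.9480039048376), np.float64(281.6023614957801)]
[ 587.6 -356.5   20. ]
[ 330.3 -277.4   20. ]
fence [517.8 -87.9   0. ] [ 517.7 -106.7   75. ] [410.4 -13.2  75. ] [495.3 -18.   75. ]
```

View pics/cr_sq.png

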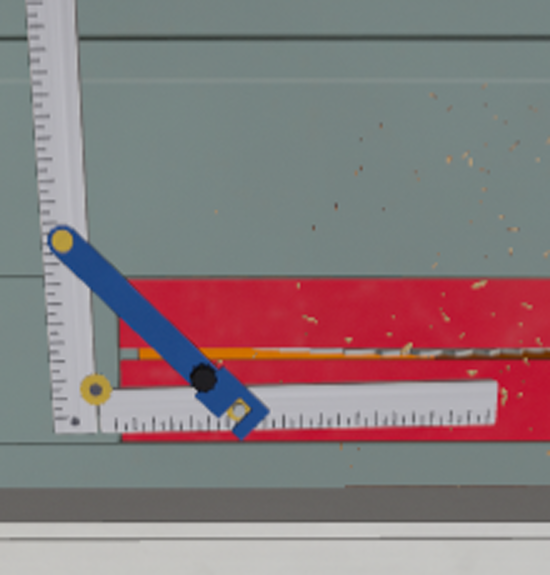

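Checked against the model: pin ≈ (429.5, 52), square heading about 0.8°. The pivot, knob and leg end agree to about 2.5 mm, the fence face is at y ≈ -6, and the bay centre is ≈ (477, -263) with x axis at -17.3°. Next I grip the brace, lift, and set the square down +60 mm in y.

Run:
```python
from h import *
import pickle
D=lambda y:[np.pi,0,np.radians(y)]
g=np.array([460.8,85.5]); Y=135.8
eoat.command_gripper(0.36,30)
env.reach([*g,75],D(Y))
print("stop",env.move_l([*g,3],feed=80,stop_force=8)); print(env.get_state()['tcp_pos'])
eoat.command_gripper(0.0,40)
s=env.get_state(); print(s['grip_width'],s['grasp_force'],s['tcp_pos'],s['contact_force'])
z=3
env.move_l([*g,z+18],feed=40); s=env.get_state(); print(s['grip_width'],s['grasp_force'],s['contact_force'])
g2=g+[0,60]
env.move_l([*g2,z+18],feed=60)
print("down",env.move_l([*g2,z+2],feed=40), env.move_l([*g2,z-0.5],feed=15,stop_force=6)); s=env.get_state(); print(s['tcp_pos'],s['contact_force'])
eoat.command_gripper(0.33)
env.move_l([*g2,75],feed=120)
env.reach([480,110,330],D(90))
c=cam("wrist"); im=capture("wrist"); pickle.dump((c,im),open("w2.pkl","wb")); 
save(cv2.resize(im[0:240,150:550],(800,480),interpolation=cv2.INTER_CUBIC),"w2")
print(env.get_state()['time'])
```

```text
stop False
[461.08130256  85.50344492   3.30159603]
0.1715216263021069 39.47021484375 [460.95170083  85.28367702   3.56937722] [-0.900257   -2.16666422  3.36967164]
0.17319979551019038 39.03405547142029 [ 0.3678318   0.32441152 -6.02372025]
down False True
[460.97120834 145.50059899   3.55703915] [-0.26114294  0.27642079  4.86645586]
10.6667
```

View pics/w2.png

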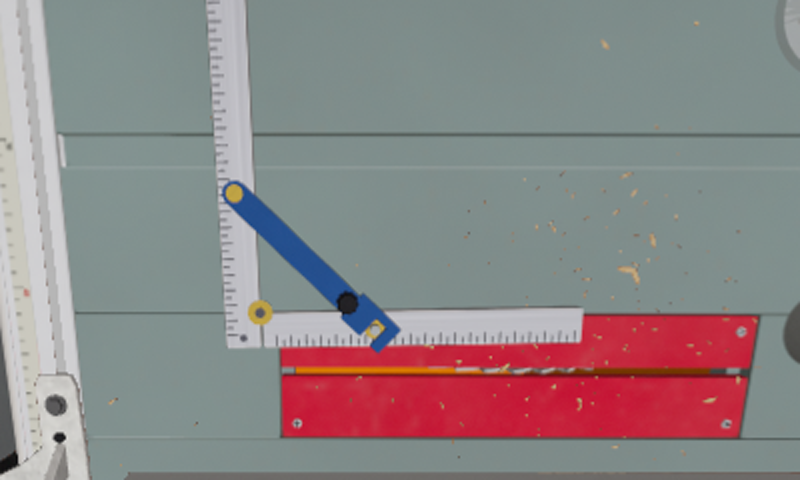

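The square lies hooked at its new spot: pin (260,312), pivot (234,193), knob (347,303), leg end edges (582,309) and (581,342). I fit the pose to these, then swing the brace with the fingers caged around the knob.

```bash
cat >> h.py <<'E'
D=lambda y:[np.pi,0,np.radians(y)]
from scipy.optimize import least_squares
def fit(c,uv,M,Z,p0):
    # M: points in square frame (x',y'), Z heights; pose (px,py,phi of x')
    W=np.array([ray(c,u,z)[:2] for u,z in zip(uv,Z)]); M=np.array(M,float)
    g=lambda p: M@np.array([[np.cos(p[2]),np.sin(p[2])],[-np.sin(p[2]),np.cos(p[2])]])+p[:2]
    r=least_squares(lambda p:(g(p)-W).ravel(),p0); print("pose",r.x[:2].round(1),np.degrees(r.x[2]).round(2),"res",(W-g(r.x)).round(1).tolist()); return r.x
E
python3 - <<'E'
from h import *
import pickle
c,im=pickle.load(open("w2.pkl","rb"))
uv=[np.array(u)/2+[150,0] for u in [(260,312),(234,193),(347,303),(582,309),(581,342),(229,348)]]
k=76+69.3
p=fit(c,uv,[(0,0),(76,12),(76-69.3,12-69.3),(0,-215),(-24,-215),(-24,24)],[13,19,35,12,12,12],[430,112,1.57])
np.save("pose.npy",p)
print("fence",[ray(c,np.array(u)/2+[150,0],0)[:2].round(1) for u in [(130,474),(780,474)]])
# feasibility of the brace arc
Rp=np.array([[np.cos(p[2]),-np.sin(p[2])],[np.sin(p[2]),np.cos(p[2])]])
piv=p[:2]+Rp@[76,12]
for b in (0,.8,1.6,2.4):
    a=p[2]-3*np.pi/4+b; q=piv+98*np.array([np.cos(a),np.sin(a)]); s=kinematics.solve_ik([*q,21],[np.pi,0,a]); print(np.degrees(a).round(),q.round(),None if s is None else s.round(2))
E
```

```text
pose [429.2 113.6] 90.95 res [[-0.1, -0.0], [-0.5, -0.3], [0.1, 1.3], [-1.2, -1.3], [-0.1, 0.5], [1.8, -0.2]]
fence [array([329.5,  -7. ]), array([803.7,  -5.7])]
-44.0 [486. 121.] [ 0.02  0.73  1.89 -0.    0.53  2.36]
2.0 [514. 192.] [ 0.15  0.75  1.77 -0.    0.62  1.69]
48.0 [482. 262.] [ 0.29  0.75  1.77 -0.    0.62  1.03]
93.0 [410. 287.] [ 0.39  0.73  1.89 -0.    0.53  0.33]
```

Run:
```python
from h import *
import pickle
p=np.load("pose.npy")
Rp=np.array([[np.cos(p[2]),-np.sin(p[2])],[np.sin(p[2]),np.cos(p[2])]])
piv=p[:2]+Rp@[76,12]
def pt(b):
    a=p[2]-3*np.pi/4+b; return piv+98*np.array([np.cos(a),np.sin(a)]),[np.pi,0,a]
eoat.command_gripper(0.27,20)
q,o=pt(0); env.reach([*q,80],o)
print(env.move_l([*q,21],feed=60,stop_force=5),env.get_state()['tcp_pos'],env.get_state()['grip_width'])
for b in np.append(np.linspace(0.1,2.3,12),[2.36]):
    q,o=pt(b); env.move_l([*q,21],o,feed=70)
q,o=pt(2.47); print("end",env.move_l([*q,21],o,feed=15,stop_force=3),env.get_state()['contact_force'],env.get_state()['tcp_pos'])
q,o=pt(2.36); env.move_l([*q,21],o,feed=30)
env.move_l([*q,90],feed=120)
env.reach([480,120,330],D(90))
c=cam("wrist"); im=capture("wrist"); pickle.dump((c,im),open("w3.pkl","wb")); 
save(cv2.resize(im[0:240,150:550],(800,480),interpolation=cv2.INTER_CUBIC),"w3")
print(env.get_state()['time'])
```

```text
False [486.62938    121.29359024  21.25772649] 0.2715850395933174
end False [1.69035271 0.45200665 0.11975041] [403.33555521 286.6229513   21.05347093]
22.6667
```

View pics/w3.png

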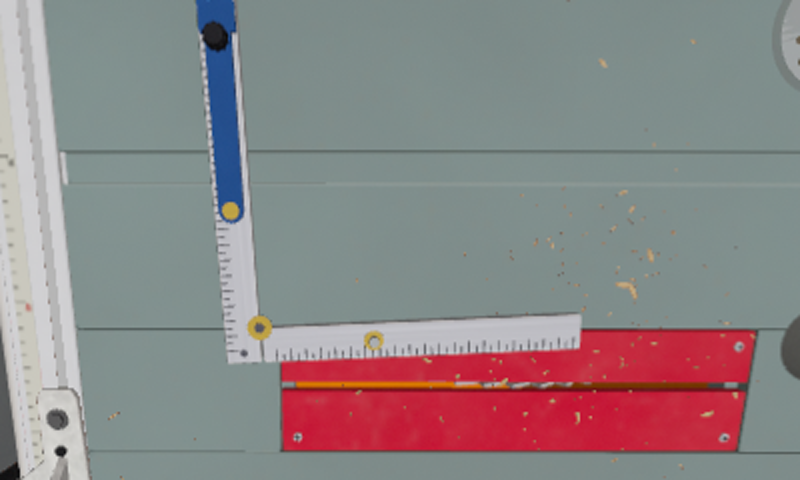

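The brace is over the base leg with the knob at (214,36) and pivot at (231,211). Pin (260,328), leg end (580,315)/(580,348). I check the brace angle numerically.

Run:
```python
from h import *
import pickle
c,im=pickle.load(open("w3.pkl","rb"))
f=lambda u:np.array(u)/2+[150,0]
uv=[f(u) for u in [(260,328),(231,211),(580,315),(580,348),(229,363)]]
p=fit(c,uv,[(0,0),(76,12),(0,-215),(-24,-215),(-24,24)],[13,19,12,12,12],[430,112,1.57])
np.save("pose.npy",p)
k=ray(c,f((214,36)),35); v=ray(c,f((231,211)),19); d=k-v; print(k,v,np.hypot(*d[:2]),"brace",np.degrees(np.arctan2(d[1],d[0])))
# base leg edges near the hidden/visible end
for u in [(218,250),(253,250),(204,60),(240,60)]: print(ray(c,f(u),12).round(1))
for a in (0,.8,1.57):
    u=p[2]-np.pi/2+a; q=p[:2]+170*np.array([np.cos(u),np.sin(u)])+46*np.array([np.sin(u),-np.cos(u)]); s=kinematics.solve_ik([*q,4],[np.pi,0,u]); print(q.round(),None if s is None else s.round(2))
```

```text
pose [428.7 113.5] 92.56 res [[0.2, -0.2], [-0.1, -0.2], [-1.2, -0.9], [-0.1, 0.7], [1.2, 0.6]]
[409.57487253 285.2584987   35.        ] [413.29087485 188.71576618  19.        ] 96.61422191008819 brace 92.20426946751309
[402.9 164.2  12. ]
[425.6 164.2  12. ]
[399.3 277.1  12. ]
[421.1 277.1  12. ]
[601.  75.] [-0.06  0.82  1.62 -0.    0.7   1.47]
[576. 210.] [ 0.17  0.83  1.6  -0.    0.71  0.89]
[467. 285.] [ 0.34  0.78  1.77 -0.    0.58  0.3 ]
```

The brace is home, within 0.4° of the base leg. Now I close the leg with shut fingers pushing from outside.

Run:
```python
from h import *
import pickle
p=np.load("pose.npy"); r=150
def pt(a,off):
    u=p[2]-np.pi/2+a; return p[:2]+r*np.array([np.cos(u),np.sin(u)])+off*np.array([np.sin(u),-np.cos(u)]),[np.pi,0,u]
eoat.command_gripper(0.0,20)
q,o=pt(0,48); env.reach([*q,80],o)
print(env.move_l([*q,4],feed=80,stop_force=6))
for a in np.linspace(0.0,1.45,9):
    q,o=pt(a,39); env.move_l([*q,4],o,feed=80)
q,o=pt(1.57,39); print(env.move_l([*q,4],o,feed=40,stop_force=5),env.get_state()['contact_force'])
q,o=pt(1.571,33); print("end",env.move_l([*q,4],o,feed=15,stop_force=3.5),env.get_state()['contact_force'],env.get_state()['tcp_pos'])
q,o=pt(1.571,50); env.move_l([*q,4],feed=60)
env.move_l([*q,90],feed=120)
env.reach([480,190,330],D(90))
c=cam("wrist"); im=capture("wrist"); pickle.dump((c,im),open("w4.pkl","wb")); 
save(cv2.resize(im[0:240,100:500],(800,480),interpolation=cv2.INTER_CUBIC),"w4")
print(env.get_state()['time'])
```

```text
False
False [ 0.37377367  0.66595692 -0.10545401]
end False [1.83645401 1.00736549 0.8752801 ] [455.60366611 265.09853862   4.13231401]
33.1917
```

View pics/w4.png

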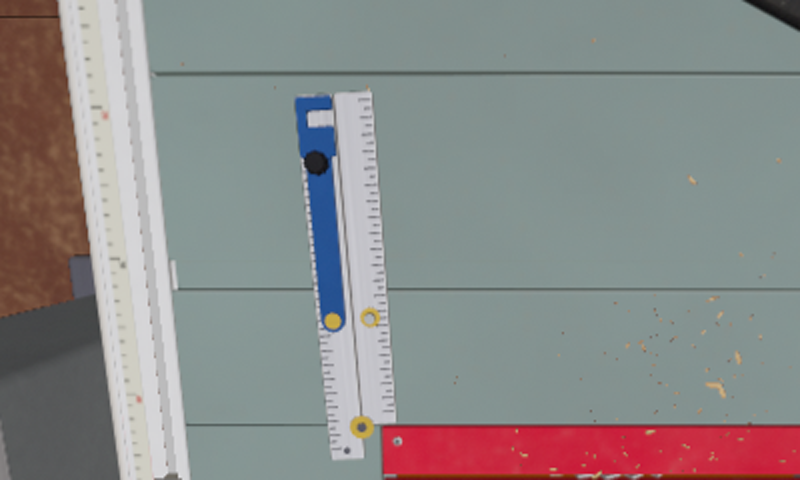

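The leg is closed beside the base leg with no gap visible: pin (361,428), pivot (333,321), knob (316,162), leg end corner (371,92). Next I fit the pose and grasp the bundle.

Run:
```python
from h import *
import pickle
c,im=pickle.load(open("w4.pkl","rb"))
f=lambda u:np.array(u)/2+[100,0]
uv=[f(u) for u in [(361,428),(333,321),(316,162),(371,92),(332,459),(363,457),(335,93)]]
p=fit(c,uv,[(0,0),(76,12),(174,12),(215,-24),(-24,24),(-24,0),(215,0)],[13,19,35,12,12,12,12],[430,112,1.57])
np.save("pose.npy",p)
m=p[:2]+95*np.array([np.cos(p[2]),np.sin(p[2])]); yaw=p[2]
eoat.command_gripper(0.85,60)
env.reach([*m,90],[np.pi,0,yaw])
print(env.move_l([*m,3],feed=80,stop_force=6))
eoat.command_gripper(0.0,60)
s=env.get_state(); print(s['grip_width']*85,s['grasp_force'],s['tcp_pos'],s['contact_force'])
env.move_l([*m,20],feed=40)
s=env.get_state(); print(s['grip_width']*85,s['grasp_force'],s['contact_force'],s['torque'],s['time'])
t=np.array([477,-263.])
for y in (162.7,-17.3):
    for z in (150,9): 
        q=kinematics.solve_ik([*t,z],D(y)); print(y,z,None if q is None else q.round(2))
print(m,np.degrees(yaw))
```

```text
pose [428.  113.4] 92.97 res [[-0.3, -0.8], [-0.1, -0.3], [0.8, -0.1], [-1.3, -0.9], [1.2, 1.0], [-0.8, 1.3], [0.6, -0.2]]
False
45.13354063677879 60.62338829040527 [423.0061863  208.32623974   3.96647713] [-1.41911099  0.23693086  7.78121861]
45.3804638287759 61.99626445770264 [ 0.64652517  0.29334871 -4.94476772] [-9.43426226e-07 -6.02213925e-02 -4.62988502e-02] 37.0333
162.7 150 [-0.71  0.53  1.71  0.    0.9  -1.98]
162.7 9 [-0.71  0.77  1.78  0.    0.59 -1.98]
-17.3 150 [-0.71  0.53  1.71 -0.    0.9   1.16]
-17.3 9 [-0.71  0.77  1.78 -0.    0.59  1.16]
[423.11521693 208.28215853] 92.96790034589293
```

Run:
```python
from h import *
import pickle
t=np.array([477,-263.]); s=env.get_state(); x=s['tcp_pos']
env.move_l([x[0],x[1],160],feed=120)
env.move_l([x[0]+20,-20,160],D(125),feed=130)
env.move_l([*t,160],D(162.7),feed=130)
c=cam("wrist"); im=capture("wrist"); pickle.dump((c,im),open("w5.pkl","wb")); 
save(cv2.resize(im,(800,500),interpolation=cv2.INTER_CUBIC),"w5")
s=env.get_state(); print(s['grip_width']*85,s['grasp_force'],s['contact_force'],s['tcp_pos'],s['time'])
```

```text
44.98995653426076 61.99829578399658 [-0.55289862  0.06982383 -5.2722099 ] [ 476.84975801 -262.38335436  159.96939986] 42.35
```

View pics/w5.png

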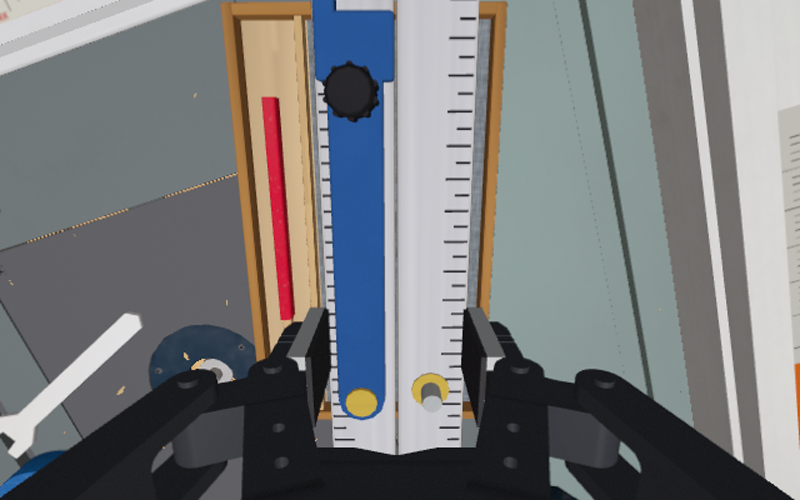

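The bundle hangs centred over the wide bay and parallel to it. Far rim corners are at (222,3) and (506,3). Quick numeric check, then lower.

Run:
```python
from h import *
import pickle
c,im=pickle.load(open("w5.pkl","rb"))
print([ray(c,np.array(u)*.8,20).round(1) for u in [(222,3),(506,3),(490,240),(256,310)]])
t=[477,-263.]
env.move_l([*t,35],feed=110)
print(env.move_l([*t,13],feed=40,stop_force=6))
print(env.move_l([*t,8.2],feed=12,stop_force=5)); s=env.get_state(); print(s['tcp_pos'],s['contact_force'])
eoat.command_gripper(0.64,20)
s=env.get_state(); print(s['grip_width'])
env.move_l([*t,160],feed=100)
env.reach([500,-200,300],D(-17.3))
im=capture("wrist"); save(cv2.resize(im,(800,500),interpolation=cv2.INTER_CUBIC),"w6"); s=env.get_state(); print(s['time'],s['contact_force'])
```

```text
[array([ 311.6, -316.6,   20. ]), array([ 361. , -157.5,   20. ]), array([ 497.5, -200.9,   20. ]), array([ 498.1, -371.2,   20. ])]
False
True
[ 477.30839319 -263.23542681   10.03458166] [-0.31133589 -0.32947716  5.42135374]
0.6416872444177868
49.4 [ 0.39356242 -0.36360266  0.07785528]
```

View pics/w6.png

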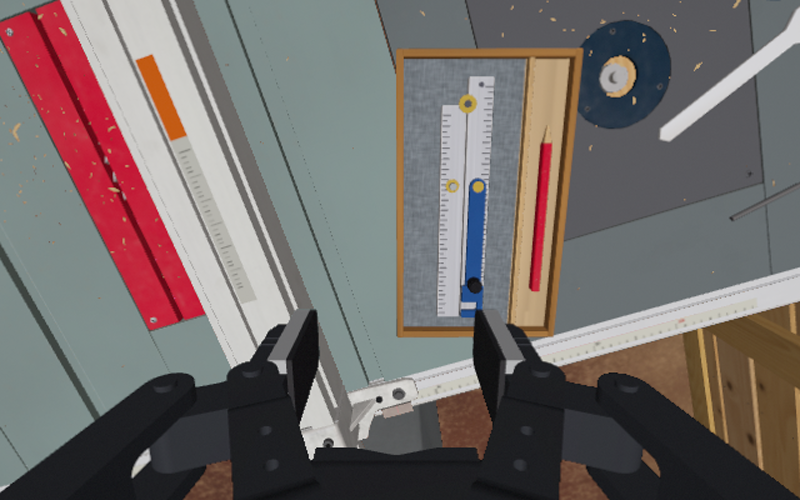

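The folded square lies flat in the wide bay, from (480,78) to (460,315), clear of all walls, with the leg closed and the brace home. The pencil is untouched. Handing in.

```bash
python3 -c "
from h import *
print(env.close_job())"
```

```text
the job is handed in; nothing more can be done
None
```

The job is handed in (the call returned no verdict): the last wrist picture shows the square folded, brace home and leg closed, lying flat and released in the tray's wide bay, with the robot clock at about 49 s of the 70 s allowed.

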